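Re-start a jumped hand bolt on the microscope base

TASK

One of the two hand bolts in the microscope's base has jumped its thread and stands proud of its socket. Keeping it upright in its socket, turn it backward (anticlockwise seen from above) until its cross pin is over the slot and drops in, then turn it forward (clockwise) about 65 degrees so that it is fully home with its flange flush on the socket, and let go. Do not drive it farther forward while it is still proud, and leave the other bolt, which is already home, as it is.

Things in the scene. Friction and masses are not known exactly. Their poses are not given: they have to be found in the camera images.
- bolt: The bolt that stands proud, 0.14 kg, loose. Black grip bar 50 mm long (x), 14 wide (y), 10 to 40 mm above the origin; steel flange 30 mm across, 4 thick, its underside centre is the origin; shank 16 mm thick to 55 mm below it, with a cross pin 40 mm long, 7 thick, along x like the bar, 11 to 18 mm below. z up. At first the bar is 40 to 58 degrees clockwise of the slot, the pin on the socket.
- socket: Fixed socket of the proud bolt: aluminium cylinder 60 mm across, 60 high, on an oblong foot 96 mm long (x), 50 wide, 6 thick. Origin: centre of the foot's underside; z up, the bolt's axis. The pin's slot, 18 mm wide, runs along x, as the long foot does. The bore leaves the shank 1 mm all round. It stands on a white plate 12 mm thick, 170 mm from a like socket that holds the other bolt.
- socket_mouth (a point): Centre of the socket's top face, axes as the socket's. The proud bolt's origin starts 18 mm above it. With the bar within 13 degrees of the slot the pin drops 15 mm, leaving 3 mm. Turned clockwise from there, under ledges with 3 mm room above the pin, it sinks the last 3 mm in 45 degrees; let go beyond that, it falls flush by its weight. A stop ends the turn 77 degrees from the slot.
- other_bolt: The same sort of bolt (same origin and axes) already home in the other socket, its flange flush on the mouth, so it stands 18 mm lower than the proud one. Leave it as it is.
Mind the look-alikes: they are no part of the job. Leave any green look-alike of the bolt alone.

How it is judged:
By the outcome, as a careful person would: the job done as asked, in the order asked, and still so for the second after the job is handed in, with the robot touching nothing.
It also fails if it takes over 32 s, if anything falls off the work surface, if the arm or the gripper's body presses on something with over 40 N, if the wrist force passes 120 N, or if a joint passes its speed limit or range.

ROBOT

A 6-joint arm with a two-finger parallel gripper is mounted at the origin on the work surface. World frame = base frame: x ahead of the robot, y to its left, z up, the work surface at z = 0. Lengths are in m, angles in rad, forces in N, time in s.
With the tool pointing down it reaches from about 0.3 to 0.875 m from the base axis. Payload 6.4 kg.
Tool frame: the origin (TCP) lies on the centre line of the jaws, within the pads' length; the fingertips stand 22 mm ahead of it and the grasp point (between the pads) lies 3 mm ahead of it; z points along the fingers, y is the line along which they close (so a half turn about z gives the same grasp; the last joint's range is limited). The gripper opens to 85 mm and grips with 20 to 120 N. Pads are 22 mm wide; open, the fingers measure 114 mm over their backs; the gripper's body (76 mm by 85 mm) begins 54 mm behind the grasp point. The pads swing forward as they close: fully open they stand 13 mm farther back than shut.
Start: joints at [1.109, 0.181, 1.607, -0, 1.354, -0.206], TCP at [0.145, 0.556, 0.218] pointing down, gripper open.
Joint ranges: [-2.99, 2.99], [-0.89, 2.07], [0.3, 2.58], [-1.14, 4.28], [0, 2.63], [-3.12, 3.12]. Speed limits (rad/s): [2.57, 2.57, 3.01, 3.14, 3.14, 3.14].

INTERFACE

Orientations are given as a unit quaternion [w, x, y, z].
In Python, from bench import ctrl gives the robot as it stands. The module is installed in compiled form; this text tells all that it offers.
- The arm moves only by the tool servo_tool, never from a script. Its argument "commands" is a list of rows, each a list of 3 entries, a list of its own where there are three numbers: the shift along the tool's x, y, z in mm, then the turn about the tool's z in rad, then the finger opening in mm, from 0 to 85.4. In form: [[[dx, dy, dz], turn, jaw], ...]. A call has 1 to 20 rows; each row shifts and turns the commanded pose from where the row before left it, along the tool's axes as they then stand; what a row does not reach is not made up. A row lasts 1/8 s, in which the tool goes at most 62.5 mm and 10.7 degrees, less where a joint would pass 70% of its speed; a pose out of reach is approached as far as the arm can. A call with a gripper value outside its range is refused whole. The fingers move at their own pace and stop on an object; the grip force is fixed at half the most. Time passes only in rows, so rows that do not move let the fingers close. It gives the time, the measured TCP pose, the force, the opening and the grip force at its end, in the units of the state.
- ctrl.get_obs(): the state, without advancing time (a new reading comes with each control period).
- ctrl.camera(name): name is "scene" or "top" or "wrist"; returns a dict with "color" (480x640x3 uint8, red, green, blue), "z_map" (480x640 float32, m along the optical axis (not along the pixel's ray), 0 where there is no reading), "fx", "fy", "cx", "cy" (pixels), "R" (3x3) and "t" (3): a world point X has camera coordinates R X + t. Camera axes: x right, y down, z forward; pixel columns grow to the right and rows downward; lengths in m; the calibration is good to about 2 mm. A picture is of the moment at which its call begins.
- ctrl.hand_in(): hands the job in; it is judged then, once.
The state is a dict: "time_s": time; "q": joint angles; "dq": joint speeds; "joint_efforts": joint torques, N m; "eef_pos": TCP position; "eef_rot": TCP orientation; "wrist_force": force on the tool from outside, world axes, zero at the start; "torque": the same for the moment, N m; "opening": opening from 0.0 (shut) to 1.0 (fully open); "grasp_force": force on a finger pad.
Only numpy, scipy, OpenCV 4.12 (cv2) and the standard library are available. Lean on these libraries where they do the work, as an engineer would, in place of code of your own. Each camera call takes 0.05 s, during which the arm holds its last target. There are 200 camera calls.

## Working session

There is one attempt and no reset: what is moved stays moved. The work goes in short steps, Python scripts to look and compute and a tool call to move; the robot and the scene stay as the last step left them, time stands still between calls to the robot, and variables do not carry over. Pictures are saved under pics/ and viewed, at most 10 in all, crops included, and the job is handed in when it is done.

Besides the shell and the picture viewer there is one more tool, called after ">>>" as name(argument=value, ...), one argument or row to a line, values as JSON. servo_tool: Moves the arm, as the interface text tells. Its arguments: {"type":"object","properties":{"commands":{"type":"array"}},"required":["commands"]}

```bash
mkdir -p pics; python3 - <<'E'
from bench import ctrl
import cv2,numpy as np,pickle
d={}
for n in ("scene","top"):
    c=ctrl.camera(n); d[n]=c; cv2.imwrite(f"pics/{n}1.png",c["color"][:,:,::-1]); print(n,c["fx"],c["cx"],c["cy"],c["R"].round(3).tolist(),c["t"])
pickle.dump(d,open("d.pkl","wb"))
o=ctrl.get_obs(); print({k:np.round(v,3) for k,v in o.items()})
E
```

```text
scene 470.0113575488801 329.6684023238435 232.08244976950306 [[-0.103, 0.995, 0.01], [0.695, 0.079, -0.715], [-0.712, -0.067, -0.699]] [ 0.04407845 -0.36619951  1.17579869]
top 506.4631603181757 310.11852431713515 240.58002925310072 [[-0.08, -0.997, -0.003], [-0.971, 0.079, -0.224], [0.224, -0.015, -0.974]] [0.07774242 0.63466639 0.70270775]
{'time_s': np.float64(0.1), 'q': array([ 1.109,  0.181,  1.608,  0.   ,  1.354, -0.206]), 'dq': array([ 0.002, -0.001, -0.   , -0.001, -0.003, -0.001]), 'joint_efforts': array([ 0.0000e+00, -4.4588e+01, -3.5223e+01, -0.0000e+00,  4.0000e-03,
        0.0000e+00]), 'eef_pos': array([0.145, 0.556, 0.218]), 'eef_rot': array([-0.   ,  0.128,  0.992, -0.001]), 'wrist_force': array([-0.759, -0.223,  0.423]), 'torque': array([-0.051, -0.02 , -0.013]), 'grasp_force': np.float64(0.0), 'opening': np.float64(0.999)}
```

View pics/top1.png

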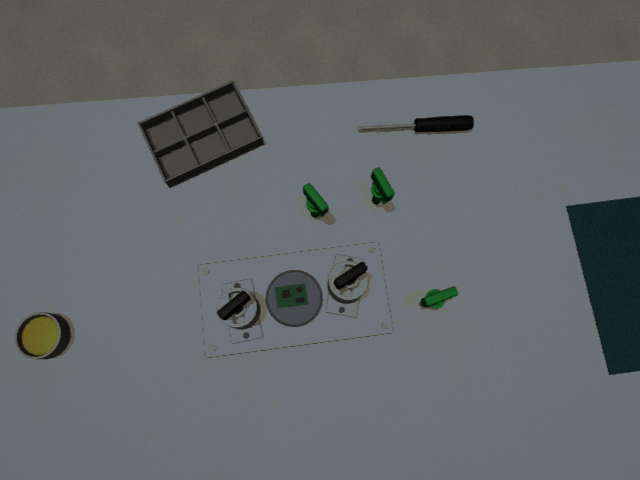

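View pics/scene1.png

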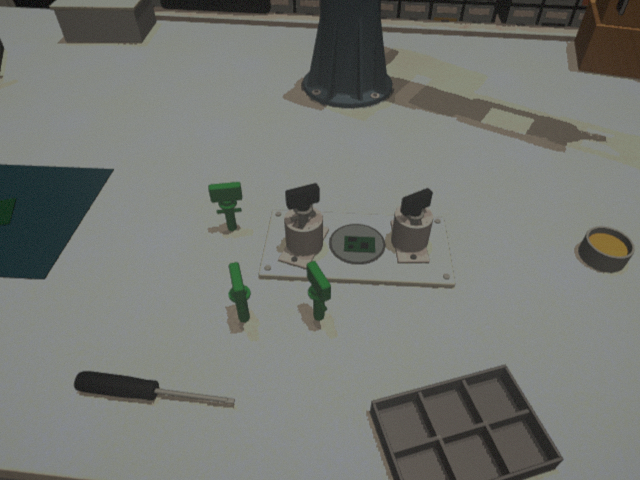

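The top view shows the bolts at about (235,305) and (350,275). In the scene view the left one (302,195), which is the right one in top, looks proud. Next I measure heights, bar axes and foot axes.

```bash
cat > h.py <<'E'
import numpy as np,cv2
def pts(c):
    v,u=np.mgrid[:480,:640]; z=c["z_map"]
    P=np.stack([(u-c["cx"])/c["fx"]*z,(v-c["cy"])/c["fy"]*z,z],-1)
    return (P-c["t"])@c["R"]          # R^T (p-t)
def axis(X):  # centre, angle (deg), size of min-area rectangle in world xy, mm
    (x,y),(w,h),a=cv2.minAreaRect((X[:,:2]*1000).astype(np.float32))
    if w<h: a+=90; w,h=h,w
    return round(x,1),round(y,1),round(w,1),round(h,1),round((a+90)%180-90,1)
E
python3 - <<'E'
import pickle,numpy as np,cv2
from h import *
d=pickle.load(open("d.pkl","rb"))
c=d["top"]; P=pts(c); g=c["color"].max(-1)
for n,(u,v) in {"L":(240,303),"R":(350,278)}.items():
    s=np.zeros((480,640),bool); s[v-32:v+32,u-35:u+35]=1
    m=s&(g<50)&(P[...,2]>.085)
    k,l,st,_=cv2.connectedComponentsWithStats(m.astype(np.uint8)); m=l==1+np.argmax(st[1:,4])
    X=P[m]; zt=np.percentile(X[:,2],90); T=X[X[:,2]>zt-.006]
    print(n,"bar",len(X),"ztop",zt.round(4),axis(T))
    X=P[s&(g>=50)]; hist=np.histogram(X[:,2],bins=np.arange(0,.14,.004)); print(hist[0])
    M=X[(X[:,2]>.066)&(X[:,2]<.084)]; print("mouth",len(M),np.median(M[:,2]),axis(M))
b=cv2.resize(c["color"][230:370,190:400,::-1],None,fx=3.8,fy=3.8,interpolation=cv2.INTER_CUBIC)
cv2.imwrite("pics/crop1.png",cv2.convertScaleAbs(b,alpha=1.6))
E
```

```text
L bar 430 ztop 0.1152 (519.9, 91.9, 146.6, 46.4, 62.3)
[   0    0  589 1868  457  152    8    1    1    2    1    0    6   34
   67    4    0  151  427   62    3    3    2    3    0    0    1    5
    3    0    0    0    0    0]
mouth 643 0.07296701758614732 (547.2, 142.4, 58.9, 57.6, 12.2)
R bar 418 ztop 0.1318 (533.1, 5.2, 147.5, 29.2, -36.9)
[  98    0  684 1739  397  110    3    1    1    0    0    0   16   30
   63    6    4  186  435    2    0    0    1   68   14    3    2    2
    0    0    1    4    7    0]
mouth 625 0.0726241941604615 (573.9, -25.6, 58.0, 57.3, -5.8)
```

View pics/crop1.png

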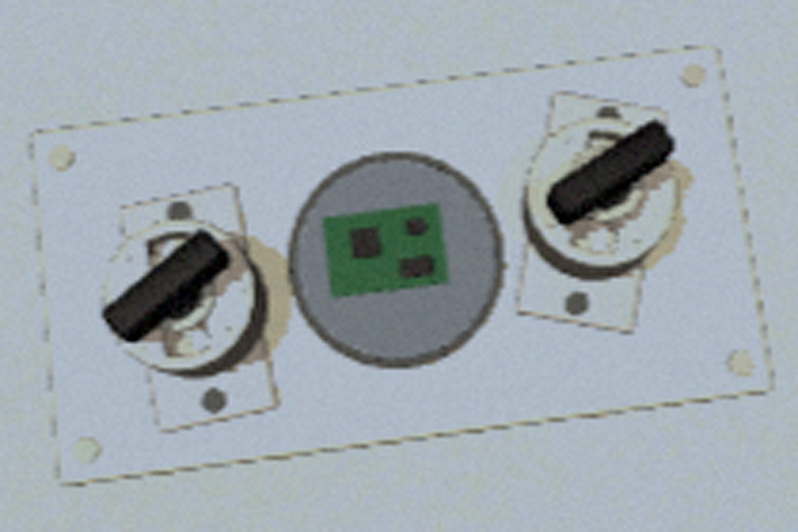

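The crop shows that both bars point up and to the right. The right bolt (bar top z≈0.131 against 0.115) is the proud one. Its foot holes are at crop (610,113) and (577,303), and the foot corners at (553,92), (668,112), (635,332) and (517,312).

```bash
cat >> h.py <<'E'
def cast(c,uv,z):
    uv=np.atleast_2d(np.asarray(uv,float)); r=np.c_[(uv[:,0]-c["cx"])/c["fx"],(uv[:,1]-c["cy"])/c["fy"],np.ones(len(uv))]@c["R"]
    o=-c["R"].T@c["t"]; return o+r*((z-o[2])/r[:,2])[:,None]
E
python3 - <<'E'
import pickle,numpy as np,cv2
from h import *
from bench import ctrl
d=pickle.load(open("d.pkl","rb")); c=d["top"]; P=pts(c); g=c["color"].max(-1)
f=lambda L:np.array(L,float)/3.8+[189.6,229.6]
H=cast(c,f([(610,113),(577,303)]),.018); K=cast(c,f([(553,92),(668,112),(635,332),(517,312)]),.018)
print("holes mid",H.mean(0)*1000,"ang",np.degrees(np.arctan2(*(H[0]-H[1])[[1,0]])))
print("foot mid",K.mean(0)*1000,axis(K))
for n,(u,v),z in (("R",(350,278),.130),("L",(240,303),.112)):
    s=np.zeros((480,640),np.uint8); s[v-32:v+32,u-35:u+35]=1
    for nm in ("bar",):
        m=s*(g<50)*((P[...,2]>z-.008)&(P[...,2]<z+.008)); m=m.astype(np.uint8)
        k,l,st,_=cv2.connectedComponentsWithStats(m); m=l==1+np.argmax(st[1:,4])
        v_,u_=np.nonzero(m); print(n,"bar top",m.sum(),axis(cast(c,np.c_[u_,v_],z)), P[m].mean(0)*1000)
    m=s*(P[...,2]>.068)*(P[...,2]<.077)*(g>50); v_,u_=np.nonzero(m); X=cast(c,np.c_[u_,v_],.072)
    (x,y),r=cv2.minEnclosingCircle((X[:,:2]*1000).astype(np.float32)); print("mouth circle",x,y,r)
# scene camera cross-check of bar
c=d["scene"];P=pts(c);g=c["color"].max(-1)
m=np.zeros((480,640),bool); m[175:215,280:325]=1; m&=(g<70)&(abs(P[...,2]-.115)<.02)
X=P[m]; print("scene bar",len(X),np.percentile(X[:,2],[2,98]),axis(X[X[:,2]>.122]),X.mean(0))
E
```

```text
holes mid [575.17598869 -26.07358177  18.        ] ang -15.281147709469915
foot mid [573.64863421 -25.80472297  18.        ] (573.7, -25.8, 95.2, 49.9, -14.3)
R bar top 353 (572.9, -25.1, 49.6, 14.3, -61.0) [572.87828838 -24.99839498 130.07255791]
mouth circle 573.6105346679688 -25.695066452026367 29.921178817749023
L bar top 369 (546.3, 142.5, 49.4, 15.1, -54.2) [546.07247348 142.33113756 112.99795551]
mouth circle 546.9927368164062 142.93438720703125 29.753820419311523
scene bar 682 [0.09730719 0.13048956] (574.5, -26.3, 48.7, 15.5, -60.2) [ 0.5781426  -0.02542866  0.11834884]
```

The proud bolt is at (573.5, -25.6) mm. Its slot is at about -14.5° and its bar at about -60.6°, so 46° clockwise of the slot. First I move above it, with tool x along the bar.

>>> servo_tool(
  commands=[
    [[-35, -28.4, 0], 0, 50],
    [[-35, -28.4, 0], 0, 50],
    [[-35, -28.4, 0], 0, 50],
    [[-35, -28.4, 0], 0, 50],
    [[-35, -28.4, 0], 0, 50],
    [[-35, -28.4, 0], 0, 50],
    [[-35, -28.4, 0], 0, 50],
    [[-35, -28.4, 0], 0, 50],
    [[-35, -28.4, 0], 0, 50],
    [[-35, -28.4, 0], 0, 50],
    [[-35, -28.4, 0], 0, 50],
    [[-35, -28.4, 0], 0, 50],
    [[-35, -28.4, 0], 0, 50],
    [[-35, -28.4, 0], 0, 50],
    [[-35, -28.4, 0], 0, 50],
    [[-35, -28.4, 0], 0, 50],
    [[0, 0, 0], 0.18, 50],
    [[0, 0, 0], 0.18, 50],
    [[0, 0, 0], 0.18, 50],
    [[0, 0, 0], 0.18, 50],
  ],
)

```text
time_s: 2.6
eef_pos: [0.5719, -0.025, 0.2179]
eef_rot: [-0.001, 0.471, 0.882, -0.0]
wrist_force: [-0.8, -0.3, 0.1]
opening: 0.583
grasp_force: 0.0
```

```bash
cat >> h.py <<'E'
from scipy.spatial.transform import Rotation as Ro
def rel(o,xy,ang): # shift in tool axes (mm) and turn to bring TCP over xy with tool x along ang
    q=o["eef_rot"]; R=Ro.from_quat([q[1],q[2],q[3],q[0]]).as_matrix()
    a=np.degrees(np.arctan2(R[1,0],R[0,0])); t=(a-ang+90)%180-90
    d=np.r_[np.array(xy)-o["eef_pos"][:2]*1000,0]
    return (R.T@d).round(2),"turn",np.radians(t).round(3),"yaw",round((a+90)%180-90,2),"z",o["eef_pos"][2].round(4),"tilt",R[2].round(4)
E
python3 - <<'E'
from bench import ctrl
from h import *
c=ctrl.camera("wrist"); cv2.imwrite("pics/w1.png",c["color"][:,:,::-1])
P=pts(c); g=c["color"].max(-1); z=.130
m=((g<50)&(abs(P[...,2]-z)<.006)&(abs(P[...,0]-.5735)<.04)&(abs(P[...,1]+.0256)<.04)).astype(np.uint8)
k,l,st,_=cv2.connectedComponentsWithStats(m); m=l==1+np.argmax(st[1:,4]); v,u=np.nonzero(m)
print("wrist bar",len(v),axis(cast(c,np.c_[u,v],z)))
m=(abs(P[...,2]-.072)<.004)&(abs(P[...,0]-.5735)<.045)&(abs(P[...,1]+.0256)<.045); v,u=np.nonzero(m)
if len(v): X=cast(c,np.c_[u,v],.072); print("mouth",cv2.minEnclosingCircle((X[:,:2]*1000).astype(np.float32)))
o=ctrl.get_obs(); print(o["time_s"],o["q"].round(3),o["opening"],o["wrist_force"].round(2),o["eef_pos"]); print(*rel(o,[573.5,-25.6],-60.6))
E
```

```text
wrist bar 1676 (573.3, -25.8, 50.1, 13.8, -61.4)
mouth ((573.7077026367188, -26.312742233276367), 29.83306312561035)
2.65 [-0.251  0.176  1.613 -0.     1.353 -0.833] 0.585077460450612 [-0.31  0.01  0.13] [ 0.57191943 -0.02496706  0.21791613]
[-1.4   0.97 -0.  ] turn 0.069 yaw -56.66 z 0.2179 tilt [ 8.e-04 -8.e-04 -1.e+00]
```

View pics/w1.png

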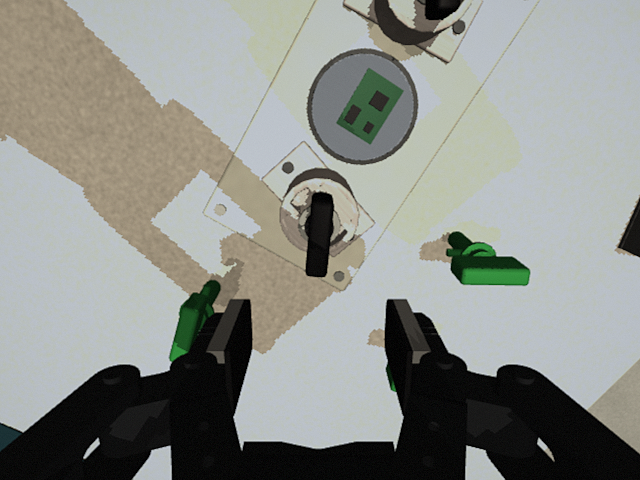

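The wrist view shows the bar at (320,235), centred between the pads and nearly parallel to them. It agrees with the estimate: centre (573.5,-25.8), -61°. Now I align, descend to z≈0.122 and close.

>>> servo_tool(
  commands=[
    [[-1.4, 1.0, 0], 0.075, 50],
    [[0, 0, 20], 0, 50],
    [[0, 0, 20], 0, 50],
    [[0, 0, 20], 0, 50],
    [[0, 0, 20], 0, 40],
    [[0, 0, 10], 0, 30],
    [[0, 0, 6], 0, 30],
    [[0, 0, 0], 0, 25],
  ],
)

```text
time_s: 3.65
eef_pos: [0.5739, -0.0256, 0.1225]
eef_rot: [-0.0, 0.501, 0.865, -0.0]
wrist_force: [0.3, 0.4, -0.5]
opening: 0.291
grasp_force: 0.0
```

```bash
python3 - <<'E'
from bench import ctrl
from h import *
o=ctrl.get_obs(); print(o["time_s"],o["opening"],o["wrist_force"].round(2)); print(*rel(o,[573.5,-25.8],-61))
E
```

```text
3.65 0.29124785892696453 [ 0.31  0.42 -0.5 ]
[ 0.04 -0.47  0.  ] turn 0.014 yaw -60.17 z 0.1225 tilt [ 1.e-04 -1.e-04 -1.e+00]
```

>>> servo_tool(
  commands=[
    [[0, -0.3, 0], 0.01, 10],
    [[0, 0, 0], 0, 5],
    [[0, 0, 0], 0, 5],
    [[0, 0, 0], 0, 5],
    [[0, 0, 0], 0, 5],
    [[0, 0, 0], 0, 5],
  ],
)

```text
time_s: 4.4
eef_pos: [0.5736, -0.0257, 0.1225]
eef_rot: [-0.0, 0.506, 0.863, -0.0]
wrist_force: [-0.1, -0.1, 0.8]
opening: 0.062
grasp_force: 0.0
```

The fingers shut with no load, so I look.

```bash
python3 - <<'E'
from bench import ctrl
from h import *
o=ctrl.get_obs(); print(o["time_s"],o["opening"],o["grasp_force"],o["wrist_force"].round(2))
c=ctrl.camera("wrist"); s=ctrl.camera("scene")
a=c["color"][:,:,::-1]; b=cv2.resize(s["color"][130:290,230:400,::-1],(510,480))
cv2.imwrite("pics/w2.png",cv2.resize(np.hstack([a,cv2.convertScaleAbs(b,alpha=1.6)]),(800,334)))
E
```

```text
4.4 0.06176175458744416 0.0 [-0.1  -0.07  0.82]
```

View pics/w2.png

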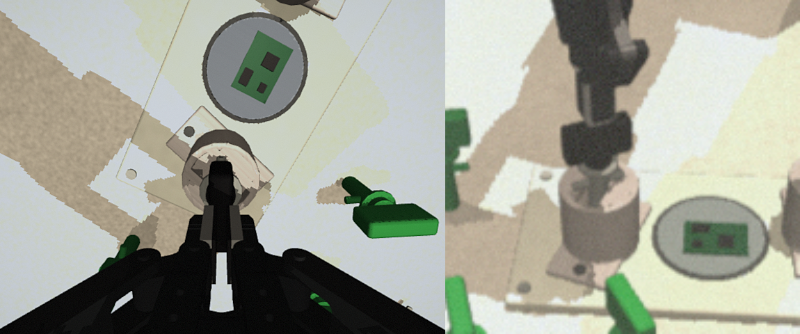

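The wrist picture shows the bar end at (220,175) and the pads nearly shut behind it. The scene crop is ambiguous about whether the pads are above the bar or around it, so I check with depth.

```bash
python3 - <<'E'
from bench import ctrl
from h import *
for n in ("scene","top","wrist"):
    c=ctrl.camera(n); P=pts(c)*1000; g=c["color"].max(-1)
    m=(g<75)&(abs(P[...,0]-573)<50)&(abs(P[...,1]+26)<45)&(P[...,2]>80)&(P[...,2]<180)
    a=np.radians(-61); X=P[m]-[573.5,-25.8,0]; s=X[:,0]*np.cos(a)+X[:,1]*np.sin(a); t=-X[:,0]*np.sin(a)+X[:,1]*np.cos(a)
    print(n,m.sum())
    for z in range(84,170,6):
        k=(X[:,2]>=z)&(X[:,2]<z+6)
        if k.sum()>5: print(z,k.sum(),"along",np.percentile(s[k],[3,50,97]).round(0),"across",np.percentile(t[k],[3,50,97]).round(0))
    if n=="scene": cv2.imwrite("pics/s3.png",cv2.convertScaleAbs(cv2.resize(c["color"][140:240,250:350,::-1],(600,600),interpolation=cv2.INTER_CUBIC),alpha=2.5,beta=20))
E
```

```text
scene 1048
90 67 along [-12.   6.  14.] across [-2.  8. 14.]
96 52 along [-12.   2.  13.] across [ 3.  7. 10.]
102 86 along [-20.   3.  24.] across [2. 6. 7.]
108 100 along [-21.   2.  24.] across [4. 6. 8.]
114 114 along [-21.   3.  25.] across [3. 6. 7.]
120 108 along [-21.   4.  25.] across [0. 6. 7.]
126 180 along [-22.   7.  24.] across [-6.  3.  7.]
132 20 along [-10.   1.   9.] across [ 1.  9. 10.]
138 30 along [-11.   7.  11.] across [-3.  9. 15.]
144 60 along [-6.  5. 11.] across [-5. 13. 17.]
150 57 along [-6.  7. 11.] across [-6. 14. 17.]
156 57 along [-7.  7. 11.] across [-4. 13. 16.]
162 62 along [-7.  4. 11.] across [-4. 13. 17.]
168 17 along [ 1. 10. 12.] across [-12.   8.  16.]
top 111
90 18 along [-12.  -7.  -3.] across [-14.  -9.  -7.]
108 8 along [-25. -23. -12.] across [-7. -5.  4.]
114 10 along [-25. -24. -16.] across [-7. -4.  6.]
120 8 along [-25. -24. -15.] across [-6. -5.  2.]
126 55 along [-24. -21. -16.] across [-6. -1.  6.]
wrist 8539
90 100 along [-11.  -4.  10.] across [-15. -10.  14.]
96 115 along [-4.  0.  5.] across [-10.  -9.   9.]
102 94 along [-24. -24.   3.] across [-9. -1.  8.]
108 126 along [-24. -24. -22.] across [-6. -0.  6.]
114 143 along [-24. -24. -22.] across [-7. -0.  6.]
120 166 along [-24. -24. -21.] across [-7. -0.  6.]
126 2568 along [-23. -10.  22.] across [-6.  0.  6.]
132 38 along [ 5.  8. 18.] across [-2.  2.  3.]
138 247 along [-10. -10.  -5.] across [-12.  -3.  13.]
144 564 along [-10.  -9.  -5.] across [-15.  -3.  15.]
150 724 along [-10.  -6.  -3.] across [-15.   3.  15.]
156 794 along [-10.  -6.   5.] across [-15.   3.  15.]
162 737 along [-10.  -9.  -5.] across [-15.  -2.  15.]
168 1174 along [-10.  -5.  11.] across [-8.  3.  8.]
```

View pics/s3.png

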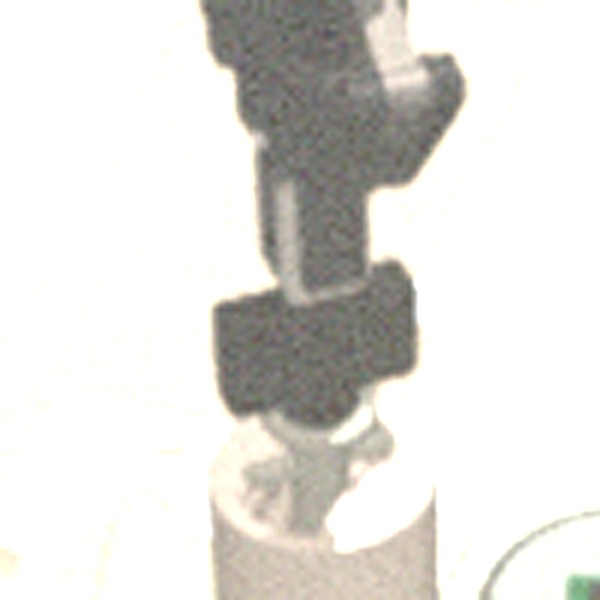

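The close-up shows both fingertips, at crop (320,295), ending just above the bar's top edge. The tips are really at z≈0.133, about 33 mm above where the reported TCP implies. They are laterally centred and the bolt is undisturbed. I reopen and go 30 mm lower.

>>> servo_tool(
  commands=[
    [[0, 0, 0], 0, 45],
    [[0, 0, 0], 0, 45],
    [[0, 0, 0], 0, 45],
    [[0, 0, 0], 0, 45],
    [[0, 0, 10], 0, 40],
    [[0, 0, 10], 0, 35],
    [[0, 0, 5], 0, 30],
    [[0, 0, 5], 0, 30],
    [[0, 0, 0], 0, 26],
  ],
)

```text
time_s: 5.78
eef_pos: [0.5733, -0.0257, 0.092]
eef_rot: [-0.0, 0.506, 0.863, -0.0]
wrist_force: [0.2, -0.5, 0.1]
opening: 0.304
grasp_force: 0.0
```

```bash
python3 - <<'E'
from bench import ctrl
from h import *
o=ctrl.get_obs(); print(o["opening"],o["wrist_force"].round(2)); print(*rel(o,[573.5,-25.8],-61))
c=ctrl.camera("scene"); P=pts(c)*1000; g=c["color"].max(-1)
m=(g<75)&(abs(P[...,0]-573)<50)&(abs(P[...,1]+26)<45)&(P[...,2]>80)&(P[...,2]<180)
a=np.radians(-61); X=P[m]-[573.5,-25.8,0]; t=-X[:,0]*np.sin(a)+X[:,1]*np.cos(a)
k=(t>11)&(t<30)&(X[:,2]>92); print("near finger z",np.percentile(X[k,2],[0,2,5,10]).round(1),k.sum())
E
```

```text
0.30390027755225163 [ 0.17 -0.5   0.09]
[-0.18  0.09 -0.  ] turn 0.004 yaw -60.78 z 0.092 tilt [ 6.e-04 -7.e-04 -1.e+00]
near finger z [ 92.1  93.1 104.5 112.2] 426
```

>>> servo_tool(
  commands=[
    [[0, 0, 0], 0, 16],
    [[0, 0, 0], 0, 10],
    [[0, 0, 0], 0, 5],
    [[0, 0, 0], 0, 5],
    [[0, 0, 0], 0, 5],
  ],
)

```text
time_s: 6.45
eef_pos: [0.574, -0.0258, 0.0929]
eef_rot: [0.0, 0.506, 0.863, 0.0]
wrist_force: [-0.1, -0.3, 4.4]
opening: 0.152
grasp_force: 59.3
```

Gripped: 59 N, opening 13 mm. Now I turn anticlockwise in steps.

>>> servo_tool(
  commands=[
    [[0, 0, -0.5], -0.12, 5],
    [[0, 0, 0], -0.12, 5],
    [[0, 0, 0], -0.12, 5],
    [[0, 0, 0], 0, 5],
  ],
)

```text
time_s: 6.95
eef_pos: [0.5732, -0.0256, 0.0925]
eef_rot: [-0.0, 0.344, 0.939, -0.0]
wrist_force: [-0.3, 0.8, -0.0]
opening: 0.153
grasp_force: 59.0
```

```bash
python3 - <<'E'
from bench import ctrl
from h import *
o=ctrl.get_obs(); print(o["time_s"],o["opening"],o["grasp_force"],o["wrist_force"].round(2),o["torque"].round(2)); print(*rel(o,[573.5,-25.8],-14.5))
E
```

```text
6.95 0.1530112268739178 58.992719650268555 [-0.31  0.81 -0.03] [-0.03  0.05  0.02]
[-0.31  0.06 -0.  ] turn -0.449 yaw -40.21 z 0.0925 tilt [ 8.e-04 -5.e-04 -1.e+00]
```

Smooth and unloaded. I turn the remaining 0.45 rad to the slot, then lower gently.

>>> servo_tool(
  commands=[
    [[0, 0, 0], -0.15, 5],
    [[0, 0, 0], -0.15, 5],
    [[0, 0, 0], -0.15, 5],
    [[0, 0, 0], 0, 5],
    [[0, 0, 2], 0, 5],
    [[0, 0, 2], 0, 5],
    [[0, 0, 1], 0, 5],
    [[0, 0, 0], 0, 5],
  ],
)

```text
time_s: 7.95
eef_pos: [0.5735, -0.0257, 0.0878]
eef_rot: [-0.0, 0.125, 0.992, 0.0]
wrist_force: [-0.1, -0.2, -1.7]
opening: 0.149
grasp_force: 58.8
```

```bash
python3 - <<'E'
from bench import ctrl
from h import *
o=ctrl.get_obs(); print(o["time_s"],o["opening"],o["grasp_force"],o["wrist_force"].round(2),o["torque"].round(2)); print(*rel(o,[573.5,-25.8],-14.5))
E
```

```text
7.95 0.14928984842978557 58.841899037361145 [-0.15 -0.16 -1.68] [-0.01  0.02  0.01]
[ 0.02 -0.08  0.  ] turn 0.002 yaw -14.4 z 0.0878 tilt [ 3.e-04  0.e+00 -1.e+00]
```

The pin has gone 5 mm into the slot with the bolt hanging free. I lower it the rest of the 15 mm.

>>> servo_tool(
  commands=[
    [[0, 0, 3], 0, 5],
    [[0, 0, 3], 0, 5],
    [[0, 0, 2], 0, 5],
    [[0, 0, 1], 0, 5],
    [[0, 0, 0], 0, 5],
  ],
)

```text
time_s: 8.57
eef_pos: [0.5736, -0.0257, 0.0789]
eef_rot: [-0.0, 0.125, 0.992, -0.0]
wrist_force: [1.5, 0.6, -1.2]
opening: 0.148
grasp_force: 58.8
```

>>> servo_tool(
  commands=[
    [[0, 0, 0.5], 0, 5],
    [[0, 0, 0.5], 0, 5],
    [[0, 0, 0], 0, 5],
  ],
)

```text
time_s: 8.95
eef_pos: [0.5737, -0.0258, 0.0781]
eef_rot: [0.0, 0.125, 0.992, -0.0]
wrist_force: [-0.2, -0.9, -0.8]
opening: 0.149
grasp_force: 58.9
```

>>> servo_tool(
  commands=[
    [[0, 0, 0.5], 0, 5],
    [[0, 0, 0], 0, 5],
  ],
)

```text
time_s: 9.2
eef_pos: [0.5738, -0.0258, 0.078]
eef_rot: [0.0, 0.125, 0.992, -0.0]
wrist_force: [-2.2, 0.7, 4.2]
opening: 0.147
grasp_force: 59.5
```

>>> servo_tool(
  commands=[
    [[0, 0, 0.5], 0, 5],
    [[0, 0, 0], 0, 5],
  ],
)

```text
time_s: 9.45
eef_pos: [0.5739, -0.0258, 0.0779]
eef_rot: [0.0, 0.125, 0.992, -0.0]
wrist_force: [-4.2, 0.4, 7.0]
opening: 0.148
grasp_force: 60.2
```

It has bottomed at z≈0.078, a drop of about 15 mm. I ease off and start forward, sinking as it turns.

>>> servo_tool(
  commands=[
    [[0, 0, -0.6], 0, 5],
    [[0, 0, 0.2], 0.1, 5],
    [[0, 0, 0.3], 0.1, 5],
    [[0, 0, 0.4], 0.1, 5],
    [[0, 0, 0], 0, 5],
  ],
)

```text
time_s: 10.07
eef_pos: [0.5741, -0.026, 0.0769]
eef_rot: [0.001, 0.272, 0.962, -0.0]
wrist_force: [0.2, -0.8, 3.4]
opening: 0.147
grasp_force: 59.3
```

```bash
python3 - <<'E'
from bench import ctrl
from h import *
o=ctrl.get_obs(); print(o["time_s"],o["opening"],o["grasp_force"],o["wrist_force"].round(2),o["torque"].round(2)); print(*rel(o,[573.5,-25.8],-79.5))
E
```

```text
10.075 0.14736877385524533 59.30792033672333 [ 0.24 -0.77  3.43] [-0.14 -0.11 -0.03]
[ 0.64 -0.19 -0.  ] turn 0.838 yaw -31.51 z 0.0769 tilt [-1.2e-03  2.0e-04 -1.0e+00]
```

>>> servo_tool(
  commands=[
    [[0, 0, 0.4], 0.12, 5],
    [[0, 0, 0.5], 0.12, 5],
    [[0, 0, 0.4], 0.12, 5],
    [[0, 0, 0.4], 0.12, 5],
    [[0, 0, 0], 0, 5],
  ],
)

```text
time_s: 10.7
eef_pos: [0.5746, -0.026, 0.0761]
eef_rot: [0.001, 0.492, 0.87, 0.0]
wrist_force: [-0.8, 0.2, 6.1]
opening: 0.149
grasp_force: 60.0
```

>>> servo_tool(
  commands=[
    [[0, 0, 0.2], 0.12, 5],
    [[0, 0, 0], 0.12, 5],
    [[0, 0, 0], 0.12, 5],
    [[0, 0, 0], 0, 5],
    [[0, 0, 0], 0, 5],
  ],
)

```text
time_s: 11.32
eef_pos: [0.5747, -0.0261, 0.076]
eef_rot: [0.001, 0.64, 0.769, 0.0]
wrist_force: [-0.6, -0.1, 8.1]
opening: 0.152
grasp_force: 60.1
```

```bash
python3 - <<'E'
from bench import ctrl
from h import *
o=ctrl.get_obs(); print(o["time_s"],o["opening"],o["grasp_force"],o["wrist_force"].round(2),o["torque"].round(2)); print(*rel(o,[573.5,-25.8],-79.5))
E
```

```text
11.325 0.1516541121445218 60.10991334915161 [-0.56 -0.1   8.07] [-0.01  0.22 -0.05]
[ 0.47 -1.12 -0.  ] turn -0.001 yaw -79.55 z 0.076 tilt [-0.001   0.0021 -1.    ]
```

It is at 65°. I release it so it can settle, and back straight up.

>>> servo_tool(
  commands=[
    [[0, 0, -0.8], 0, 5],
    [[0, 0, 0], 0, 5],
    [[0, 0, 0], 0, 22],
    [[0, 0, 0], 0, 30],
    [[0, 0, 0], 0, 35],
    [[0, 0, 0], 0, 35],
    [[0, 0, -10], 0, 35],
    [[0, 0, -20], 0, 35],
    [[0, 0, -30], 0, 35],
    [[0, 0, -30], 0, 35],
    [[0, 0, -30], 0, 35],
    [[0, 0, 0], 0, 35],
  ],
)

```text
time_s: 12.82
eef_pos: [0.5757, -0.0262, 0.1993]
eef_rot: [0.003, 0.641, 0.768, 0.001]
wrist_force: [0.8, -0.6, -0.3]
opening: 0.411
grasp_force: 0.0
```

```bash
python3 - <<'E'
from bench import ctrl
from h import *
o=ctrl.get_obs(); print(o["time_s"],o["wrist_force"].round(2),o["eef_pos"])
c=ctrl.camera("wrist"); P=pts(c); g=c["color"].max(-1)
m=((g<50)&(abs(P[...,2]-.112)<.012)&(abs(P[...,0]-.5735)<.04)&(abs(P[...,1]+.0256)<.04)).astype(np.uint8)
k,l,st,_=cv2.connectedComponentsWithStats(m); m=l==1+np.argmax(st[1:,4]); z=np.percentile(P[m][:,2],[50,75,90]); m&=P[...,2]>z[1]-.005
v,u=np.nonzero(m); print("bar",z,axis(cast(c,np.c_[u,v],.112)))
s=ctrl.camera("scene"); a=cv2.resize(s["color"][160:280,250:450,::-1],(800,480),interpolation=cv2.INTER_CUBIC)
cv2.imwrite("pics/s4.png",cv2.convertScaleAbs(a,alpha=1.7))
Q=pts(s); g=s["color"].max(-1)
for n,(x,y) in {"proud":(.5735,-.0257),"other":(.5467,.1427)}.items():
    d=np.hypot(Q[...,0]-x,Q[...,1]-y); b=(d<.03)&(g<70)&(Q[...,2]>.085)&(Q[...,2]<.14); zz=Q[b][:,2]
    print(n,"scene bar z",np.percentile(zz,[2,90,98]).round(4))
E
```

```text
12.825 [ 0.8  -0.56 -0.27] [ 0.57568074 -0.02620036  0.19930252]
bar [0.11288946 0.11341635 0.11387457] (574.7, -25.8, 49.8, 13.5, -80.2)
proud scene bar z [0.0864 0.1128 0.1137]
other scene bar z [0.0867 0.1128 0.1137]
```

View pics/s4.png

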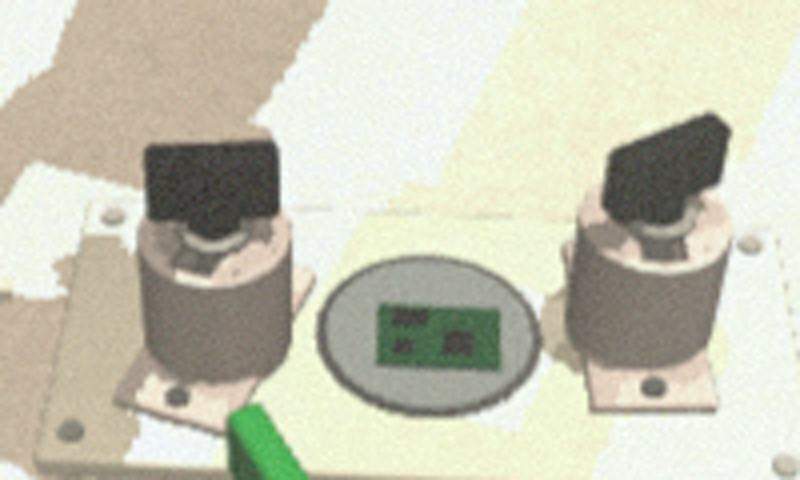

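The picture shows the once-proud bolt (crop 210,190) seated flange-flush, level with the other bolt (crop 665,170). Both bar tops read 0.1128 m. The bar is at -80°, about 65° clockwise of the slot, and the gripper is clear. I hand in.

```bash
python3 -c "
from bench import ctrl
print(ctrl.hand_in())"
```

```text
the job is handed in; nothing more can be done
None
```

The proud bolt was turned back to its slot, dropped in, turned about 65° clockwise until flush and released; the other bolt was not touched, and the job was handed in at about 13 s, with no verdict returned.

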